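Load a radio unit into the shielded test box

TASK

Carry the grey radio unit by its black handle to the open upper part of the inclined metal chute and lay it flat there, lengthwise, before you let go, so that it rests against the shut blue lid. Then press the orange lever pad down to raise the lid, hold it down until the unit has slid all the way in to the end stop, and ease the lever back up so that the lid comes down gently without slamming and shuts. Work the lid only by its lever, never by touching it, and leave the wrench, the jar and the finned block where they are.

Things in the scene. Friction and masses are not known exactly. Their poses are not given: they have to be found in the camera images.
- unit_handle (a point): Handle centre of the loose radio unit: grey block 110 long (x), 70 wide (y), 40 high, with a black bar handle along its top, 74 long, 24 wide (y), 22 high, on two posts. Handle centre 65 above the unit's underside, 25 above the block's top. Both ends alike. z = the unit's up. 0.3 to 0.55 kg. Starts flat on the bench.
- chute_gate (a point): Point on the chute's smooth floor, on its centre line below the shut lid's front, 105 above the bench. x points up the slope (28 deg), y across it to the lever's side, z square to the floor. Open loading part: x 0 to 177, cheeks 22 high, 82 apart at x=0, 100 at the top. End stop at x=-157. A unit let go slides down against the shut lid by itself (its centre then at x=57).
- chute_end (a point): Point on the chute floor at the face of the black end stop inside the box, axes as chute_gate. Fully home, the unit's lower end touches the stop (unit centre at x=55 from here).
- lid (a joint): Lid angle in rad, 0 shut, 0.85 fully raised; linked to the lever (lid = 1.64 x lever). The unit with its handle passes under it above 0.55. A spring shuts it smartly if the lever is let go at once (over 4 rad/s).
- lever (a joint): Lever angle in rad, 0 up (lid shut), 0.52 fully pressed down. It springs back up when let go.
- lever_pad (a point): Centre of the top of the orange lever pad, 60 x 60 x 8, beside the box, 150 from the chute's centre line to its +y side. It tips 15 degrees either way over its stroke. Lever up: about 160 above the bench; fully pressed: 58 lower, on an arc of radius 113. Holding it down takes about 5 to 8 N.
- wrench: Bystander: steel spanner 180 long lying on the bench; origin on its underside. Leave alone.
- jar: Bystander: glass jar with blue cap, 64 across, 85 high, standing; origin at the centre of its underside. Leave alone.
- attenuator: Bystander: aluminium finned block 100 x 60 x 42 with brass end sockets (132 long in all); origin at the centre of its underside. Leave alone.
- lid_top (a point): Centre of the top face of the blue sheet-metal lid, a hood 172 long, 106 wide, 88 high over the lower half of the chute, hinged on the floor at the chute's lower end; its front end swings up. When shut x points up the slope, z square to the chute floor. The whole box and chute stay below 215 above the bench (lid raised: below 235).
There are look-alikes about, which are no part of the job. What is shaped like the part that bears unit_handle but pink or red is not meant.

How it is judged (in metres and radians):
On the way, in this order (a step that is already met when the one before it is completed fails the run):
1. the unit, still held, lies flat and lengthwise on the open part of the chute (within 12 mm of its floor and 9 degrees) with the lid shut (contact force between the fingers and unit above 0.5 N and z of unit_handle in the frame of chute_gate below 0.077 m and x of unit_handle in the frame of chute_gate above 0.045 m and y of unit_handle in the frame of chute_gate between -0.03 and 0.03 m and angle between the z axis of unit_handle and the z axis of chute_gate, either way round below 0.157 rad and angle between the x axis of unit_handle and the x axis of chute_gate, either way round below 0.25 rad and value of joint lid below 0.05 rad), for 0.1 s.
2. the unit is let go and rests on the chute against the shut lid (contact force between the fingers and unit below 0.1 N and x of unit_handle in the frame of chute_gate between 0.045 and 0.085 m and z of unit_handle in the frame of chute_gate below 0.07 m and value of joint lid below 0.05 rad and linear speed of unit below 0.03 m/s), for 0.2 s.
3. the lid is held raised (lid angle over 0.55) until the unit lies at the end stop (value of joint lid above 0.55 rad and x of unit_handle in the frame of chute_end below 0.063 m), for 0.3 s.
At the end, for the whole second after the job is handed in: The unit lies flat on the chute floor inside the box, its end within 8 mm of the end stop and at rest, the lid shut (angle under 0.03 rad) and the lever up (value of joint lid below 0.03 rad and x of unit_handle in the frame of chute_end below 0.063 m and z of unit_handle in the frame of chute_end below 0.07 m and angle between the z axis of unit_handle and the z axis of chute_gate, either way round below 0.1 rad and linear speed of unit below 0.02 m/s); the robot touches nothing.
It fails at once if the lid slams: it comes down faster than 2.5 rad/s (velocity of joint lid below -2.5 rad/s).
It fails at once if the robot touches the lid itself (contact force between any of the arm, the fingers and lid above 2 N).
It fails at once if the wrench is disturbed (moved over 30 mm) (distance of wrench from where it was at the start of the episode above 0.03 m).
It fails at once if the jar is disturbed (moved over 30 mm) (distance of jar from where it was at the start of the episode above 0.03 m).
It fails at once if the finned block is disturbed (moved over 30 mm) (distance of attenuator from where it was at the start of the episode above 0.03 m).
It also fails if it takes over 61 s, if anything falls off the work surface, if the arm or the gripper's body presses on something with over 40 N, if the wrist force passes 120 N, or if a joint passes its speed limit or range.

ROBOT

A 7-joint arm with a two-finger parallel gripper is mounted at the origin on the work surface. World frame = base frame: x ahead of the robot, y to its left, z up, the work surface at z = 0. Lengths are in mm, angles in rad, forces in N, time in s.
With the tool pointing down it reaches from about 425 to 825 mm from the base axis. Payload 3.6 kg.
Tool frame: the origin (TCP) lies midway between the tips of the shut fingers; the grasp point (between the pads) lies ctrl.grip_depth behind it (ctrl.grip_depth is the distance from the TCP to the grasp point, in mm); z points along the fingers, y is the line along which they close (so a half turn about z gives the same grasp; the last joint's range is limited). The gripper opens to 93 mm and grips with 3 to 60 N. Pads are 15 mm wide; open, the fingers measure 128 mm over their backs; the gripper's body (75 mm by 188 mm) begins 65 mm behind the grasp point.
Start: joints at [-1.179, 0.615, -0.013, 1.423, 0.008, 1.103, -0.04], TCP at [263.702, 594.073, 218.64] pointing down, gripper open.
Joint ranges: [-3.12, 3.12], [-0.3, 2.06], [-1.34, 1.32], [0.26, 2.42], [-1.36, 4.5], [0.01, 1.98], [-2.84, 2.84]. Speed limits (rad/s): [2.79, 2.79, 3.14, 3.14, 3.14, 3.14, 3.14].

INTERFACE

Orientations are given as a rotation vector (axis times angle).
In Python, from bench import ctrl, viewer, job, spotter gives the robot as it stands.
- The arm moves only by the tool drive_tool, never from a script. Its argument "plan" is one flat list of numbers, 7 for each row, row after row: the shift along the tool's x, y, z scaled (see below), then the turn, a rotation vector about the tool's x, y, z scaled (see below), then the finger opening in mm, from 0 to 93. A call has exactly 5 rows; each row shifts and turns the commanded pose from where the row before left it, along the tool's axes as they then stand; what a row does not reach is not made up. The controller multiplies each number of a shift by 0.05 m and each number of a turn by 4 degrees. A row lasts 1/10 s, in which the tool goes at most 50 mm and 8.59 degrees, less where a joint would pass 70% of its speed; a pose out of reach is approached as far as the arm can. A call with a number of a shift or a turn outside -1 to 1 is refused whole. A call with a gripper value outside its range is refused whole. The fingers move at their own pace and stop on an object; "squeeze" is the grip in N (left out, the last holds). Time passes only in rows, so rows that do not move let the fingers close, or fill a call up. It gives the time, the measured TCP pose, the force, the opening and the grip force at its end, in the units of the state.
- ctrl.observe(): the state, without advancing time (a new reading comes with each control period).
- viewer.camera(name): name is "scene" or "top"; returns the picture (400x640x3 uint8, red, green, blue); there is no depth.
- viewer.get_calibration(name): a dict with "fx", "fy", "cx", "cy" (pixels), "dist" ([k1, k2, p1, p2, k3] as OpenCV has them; the pictures are not rectified), "R" (3x3) and "t" (3): a world point X has camera coordinates R X + t. Camera axes: x right, y down, z forward; pixel columns grow to the right and rows downward; lengths in mm; the calibration is good to about 2 mm. A picture is of the moment at which its call begins. get_calibration takes no time and is no camera call.
- job.close_job(): hands the job in; it is judged then, once.
Trained networks look in the newest picture that a camera, given by its name, has taken for a name from the list of things; names that differ only in an ending like _2 or _b are one class to them, and where a whole thing is asked for, a point or a joint stands for the part that bears it (a point fixed in the world has none). Each returns a list of dicts, best first, with "p" (0 to 1); they miss things now and then, are a little off and sometimes report something else, mostly with a low value. They report only what shows in the picture. A call takes as long as a camera call. They do not tell look-alikes from the thing itself.
- spotter.masks_of(camera, thing): "pixels" (400x640 bool, what is visible of it) and "pixel" ([row, column] in pixels, amid what is visible of it).
- spotter.landmark_of(camera, thing): "pixel" ([row, column] in pixels: a listed point, or the origin of a listed thing).
The state is a dict: "time_s": time; "joints": joint angles; "joint_velocities": joint speeds; "tau": joint torques, N m; "position": TCP position; "eef_rot": TCP orientation; "wrist_force": force on the tool from outside, world axes, zero at the start; "wrist_torque": the same for the moment, N m; "gripper_width": finger opening in mm; "grasp_force": force on a finger pad.
Only numpy, scipy, OpenCV 4.12 (cv2) and the standard library are available. Lean on these libraries where they do the work, as an engineer would, in place of code of your own. Each camera call takes 0.05 s, during which the arm holds its last target. There are 200 camera calls.

## Working session

There is one attempt and no reset: what is moved stays moved. The work goes in short steps, Python scripts to look and compute and a tool call to move; the robot and the scene stay as the last step left them, time stands still between calls to the robot, and variables do not carry over. Pictures are saved under pics/ and viewed, at most 14 in all, crops included, and the job is handed in when it is done.

Besides the shell and the picture viewer there is one more tool, called after ">>>" by a JSON object that holds its "api" and its "payload", one argument or row to a line. drive_tool: Moves the arm, as the interface text tells. Shifts and turns lie within -1 to 1; 1 stands for 0.05 m of shift or 4 degrees of turn. Its arguments: {"type":"object","properties":{"plan":{"type":"array","items":{"type":"number"}},"squeeze":{"type":"number"}},"required":["plan"]}

```bash
ls; mkdir -p pics
python3 - <<'E'
from bench import ctrl, viewer, job, spotter
import cv2, numpy as np
s=ctrl.observe(); print({k:np.round(v,3).tolist() for k,v in s.items()}, ctrl.grip_depth)
for c in ("scene","top"):
    im=viewer.camera(c); cv2.imwrite(f"pics/{c}0.png",im[:,:,::-1])
    k=viewer.get_calibration(c); print(c,{a:np.round(b,4).tolist() for a,b in k.items()})
    for n in ("unit_handle","chute_gate","chute_end","lever_pad","lid_top","wrench","jar","attenuator"):
        print(n,[(np.round(d["pixel"]).tolist(),round(d["p"],2)) for d in spotter.landmark_of(c,n)])
E
```

```text
pics
{'time_s': 0.0, 'joints': [-1.179, 0.616, -0.013, 1.425, 0.008, 1.103, -0.04], 'joint_velocities': [-0.0, 0.001, 0.0, -0.0, 0.001, 0.001, 0.001], 'tau': [-0.0, -45.894, 0.209, -16.574, -0.061, 0.021, 0.0], 'position': [263.427, 593.386, 217.49], 'eef_rot': [-0.651, -3.073, 0.004], 'wrist_force': [0.159, -0.779, -0.046], 'wrist_torque': [-0.028, -0.029, -0.039], 'grasp_force': 0.0, 'gripper_width': 92.739} 18.8
scene {'fx': 505.1557, 'fy': 505.1557, 'cx': 327.5835, 'cy': 198.1996, 'dist': [-0.0098, 0.0, 0.0, 0.0, 0.0], 'R': [[-0.4587, 0.8885, -0.0153], [0.6391, 0.3179, -0.7004], [-0.6174, -0.331, -0.7136]], 't': [241.0411, -325.8401, 1868.5843]}
unit_handle [([216.0, 374.0], 0.89), ([196.0, 446.0], 0.72), ([239.0, 437.0], 0.63), ([269.0, 496.0], 0.58)]
chute_gate [([188.0, 271.0], 0.92), ([291.0, 390.0], 0.59), ([242.0, 438.0], 0.28)]
chute_end [([196.0, 233.0], 0.59)]
lever_pad [([260.0, 280.0], 0.34)]
lid_top [([167.0, 233.0], 0.87)]
wrench [([262.0, 282.0], 0.76)]
jar [([289.0, 388.0], 0.72), ([143.0, 295.0], 0.34)]
attenuator [([150.0, 232.0], 0.86)]
top {'fx': 399.4521, 'fy': 399.4521, 'cx': 323.5073, 'cy': 198.6303, 'dist': [-0.0829, 0.0, 0.0, 0.0, 0.0], 'R': [[-0.0007, -1.0, 0.0038], [-0.9978, 0.0004, -0.0665], [0.0665, -0.0039, -0.9978]], 't': [72.1383, 618.4658, 1229.5507]}
unit_handle [([205.0, 172.0], 0.92), ([210.0, 230.0], 0.75), ([270.0, 242.0], 0.67), ([212.0, 292.0], 0.56), ([250.0, 474.0], 0.36)]
chute_gate [([193.0, 390.0], 0.66)]
chute_end [([187.0, 428.0], 0.78)]
lever_pad [([246.0, 396.0], 0.98)]
lid_top [([185.0, 429.0], 0.7)]
wrench [([146.0, 350.0], 0.53)]
jar [([162.0, 251.0], 0.66)]
attenuator [([249.0, 472.0], 0.79)]
```

View pics/scene0.png

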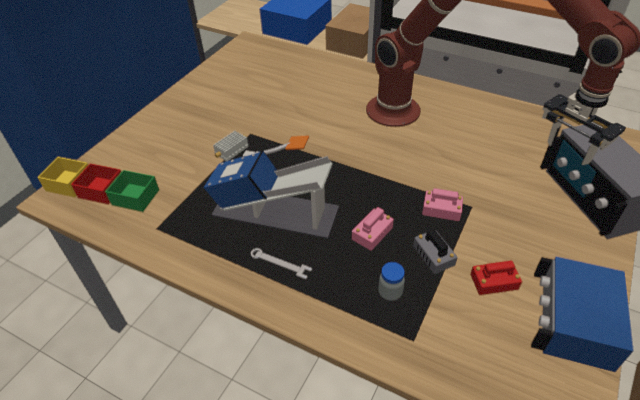

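View pics/top0.png

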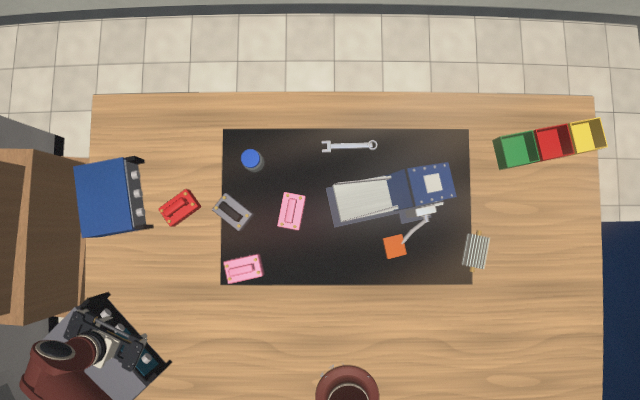

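Grey candidates for the unit: top (210,230) / scene (239,437) is grey with a black handle, so it fits. The pink ones at top (212,292) and (270,242) and the red one at (205,172) are look-alikes. Next: measure, and confirm in a crop.

```bash
cat > h.py <<'E'
from bench import ctrl, viewer, job, spotter
import cv2, numpy as np
from scipy.spatial.transform import Rotation as Ro
from scipy.optimize import least_squares
def cal(c):
    k=viewer.get_calibration(c); K=np.array([[k["fx"],0,k["cx"]],[0,k["fy"],k["cy"]],[0,0,1]])
    return K,np.array(k["dist"]),np.array(k["R"]),np.array(k["t"])
def ray(c,rc):
    K,d,R,t=cal(c); u=cv2.undistortPoints(np.array([[[rc[1],rc[0]]]],float),K,d)[0,0]
    return -R.T@t, R.T@np.array([u[0],u[1],1])
def onz(c,rc,z):
    o,d=ray(c,rc); return o+d*(z-o[2])/d[2]
def tri(a,b):
    o1,d1=ray("top",a);o2,d2=ray("scene",b)
    s=np.linalg.lstsq(np.c_[d1,-d2],o2-o1,rcond=None)[0]
    p,q=o1+d1*s[0],o2+d2*s[1]; return (p+q)/2,np.linalg.norm(p-q)
def proj(c,P):
    K,d,R,t=cal(c); return cv2.projectPoints(np.atleast_2d(np.array(P,float)),cv2.Rodrigues(R)[0],t,K,d)[0][:,0,::-1]
E
python3 - <<'E'
from h import *
print("unit",tri((210,230),(239,437)),onz("top",(210,230),65))
print("gate",tri((193,390),(188,271)),onz("top",(193,390),105),onz("scene",(188,271),105))
print("end",tri((187,428),(196,233)),onz("top",(187,428),31))
print("lid",tri((185,429),(167,233)))
print("pad",onz("top",(246,396),160), onz("scene",(143,297),160))
print("jar",onz("top",(162,251),0),"wr",onz("top",(146,350),5),"att",onz("top",(249,472),20))
im=cv2.imread("pics/top0.png")
a=cv2.resize(im[180:240,200:320],(800,400),interpolation=3)
cv2.imwrite("pics/cu.png",a)
b=cv2.resize(im[150:275,310:470],(768,600),interpolation=3)
cv2.imwrite("pics/cc.png",b)
E
```

```text
unit (array([580.3766179 , 355.03714852,  70.38783023]), np.float64(3.4063601324946906)) [581.21603768 354.66569258  65.        ]
gate (array([ 630.76595967, -125.64976032,   94.9131399 ]), np.float64(2.826431503176009)) [ 629.3091146  -122.63383987  105.        ] [ 639.53781274 -120.7394445   105.        ]
end (array([ 654.46728449, -256.38093107,   25.23356193]), np.float64(0.9902887016082473)) [ 654.14380081 -255.29335092   31.        ]
lid (array([ 650.61195833, -230.68626448,  149.25473669]), np.float64(8.974295396233522))
pad [ 477.60512391 -128.39594852  160.        ] [ 488.76271313 -117.88078217  160.        ]
jar [737.78511535 304.30128663   0.        ] wr [788.43862642 -13.24966151   5.        ] att [ 459.32311507 -395.8276085    20.        ]
```

View pics/cu.png

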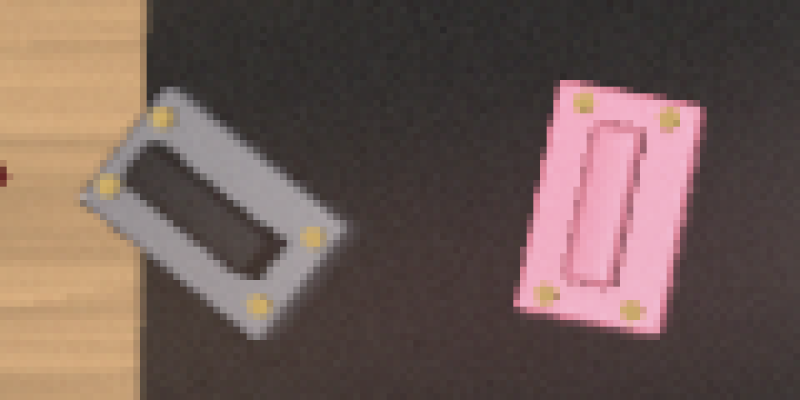

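View pics/cc.png

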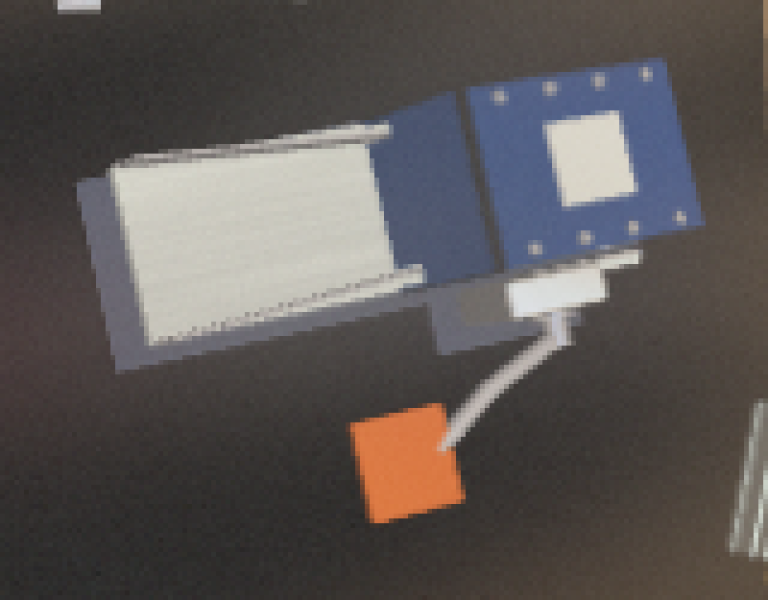

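The crop confirms the grey block with the black handle as the unit, its handle centre at top (211.5,231) and its neighbour pink. The chute crop shows the lid on the right, the open floor on the left and the orange pad below, at about (246,395). Now I fit the chute pose and the unit yaw.

```bash
cat >> h.py <<'E'
def chR(yaw,p=np.deg2rad(28)):
    x=np.array([np.cos(p)*np.cos(yaw),np.cos(p)*np.sin(yaw),np.sin(p)]); y=np.array([-np.sin(yaw),np.cos(yaw),0])
    return np.c_[x,y,np.cross(x,y)]
E
python3 - <<'E'
from h import *
L=[[177,-50,0],[177,50,0],[0,-53,88],[0,53,88],[-172,-53,88],[-172,53,88],[-86,0,88]]
C=np.array([[112,168],[148,343],[468,88],[502,272],[663,58],[703,222],[590,159]])/4.8
px=np.c_[C[:,1]+150,C[:,0]+310]-0.4
f=lambda v:(proj("top",np.r_[v[0],v[1],105]+np.array(L)@chR(v[2]).T)-px).ravel()
r=least_squares(f,[630,-122,1.75],loss="soft_l1",x_scale=[100,100,1]); print(r.x,np.round(r.fun.reshape(-1,2),1).tolist())
g=np.r_[r.x[:2],105]; R=chR(r.x[2])
print("end",g+R@[-157,0,0],"x177",g+R@[177,0,0],"lidtop",g+R@[-86,0,88])
for P in ([0,0,0],[-157,0,0],[-86,0,88]):print("scene proj",proj("scene",g+R@P))
pad=onz("top",(246.2,394.5),160); print("pad",pad,R.T@(pad-g))
# unit
U=[[55,35,40],[55,-35,40],[-55,-35,40],[-55,35,40],[37,0,76],[-37,0,76]]
C=np.array([[170,88],[82,200],[260,338],[348,230]])/6.6667; px2=np.c_[C[:,1]+180,C[:,0]+200]-0.4
w=np.array([onz("top",p,40) for p in px2]); print("corners",w.round(1).tolist(),[np.linalg.norm(w[i]-w[i-1]).round(1) for i in range(4)])
c=w.mean(0); e=w[3]-w[0]+w[2]-w[1]; yaw=np.arctan2(e[1],e[0]); print("unit",c,yaw,onz("top",(211.2,230.6),76))
print("handle proj scene",proj("scene",[c[0],c[1],65]),proj("top",[c[0],c[1],65]))
s=ctrl.observe(); print(Ro.from_rotvec(s["eef_rot"]).as_matrix().round(3))
E
```

```text
[ 630.23113824 -120.93720926    1.78785729] [[0.0, 1.6], [-0.4, 2.2], [0.5, -2.8], [-0.3, -1.0], [-0.2, 0.3], [0.4, 0.4], [0.1, -1.1]]
end [ 660.08500645 -256.30714496   31.29296464] x177 [596.57422948  31.67730424 188.09646661] lidtop [ 655.48150765 -235.43295428  142.32483377]
scene proj [[185.93942844 272.65847202]]
scene proj [[195.74977981 231.48857504]]
scene proj [[169.63746253 232.58074961]]
pad [ 477.07167361 -124.21075655  160.        ] [ 52.12197153 150.27051195  34.57760893]
corners [[635.4, 376.5, 40.0], [583.4, 416.9, 40.0], [519.7, 333.0, 40.0], [569.6, 292.7, 40.0]] [np.float64(106.6), np.float64(65.9), np.float64(105.3), np.float64(64.1)]
unit [577.0253387  354.78365753  40.        ] -2.2280513674727804 [577.2022689  350.26145363  76.        ]
handle proj scene [[239.44733786 436.38604887]] [[211.38582154 229.9424208 ]]
[[-0.914  0.406 -0.   ]
 [ 0.406  0.914 -0.   ]
 [-0.    -0.    -1.   ]]
```

>>> {"api": "drive_tool", "payload": {
  "plan": [0,0,-0.4,0,0,0,70,-0.7,-0.18,-0.2,0,0,0,70,-0.8,-0.18,0,0,0,0,70,-0.8,-0.18,0,0,0,0,70,-0.8,-0.18,0,0,0,0,70]
}}

```text
time_s: 1.4
position: [391.9, 497.4, 249.0]
eef_rot: [0.651, 3.073, 0.001]
wrist_force: [1.4, 0.6, 0.2]
gripper_width: 70.4
grasp_force: 0.0
```

>>> {"api": "drive_tool", "payload": {
  "plan": [-0.8,-0.18,0,0,0,1,70,-0.8,-0.24,0.1,0,0,1,70,-0.8,-0.3,0.2,0,0,1,70,-0.8,-0.36,0.2,0,0,1,70,-0.7,-0.36,0.2,0,0,1,70]
}}

```text
time_s: 1.9
position: [518.2, 334.1, 213.3]
eef_rot: [1.181, 2.91, 0.0]
wrist_force: [0.0, 0.5, 0.4]
gripper_width: 70.2
grasp_force: 0.0
```

>>> {"api": "drive_tool", "payload": {
  "plan": [0,0,0,0,0,1,70,0,0,0,0,0,1,70,0,0,0,0,0,1,70,0,0,0,0,0,1,70,0,0,0,0,0,1,70]
}}

```text
time_s: 2.4
position: [516.5, 336.3, 213.7]
eef_rot: [-1.667, -2.663, -0.0]
wrist_force: [-0.1, -0.8, 0.3]
gripper_width: 69.9
grasp_force: 0.0
```

>>> {"api": "drive_tool", "payload": {
  "plan": [0,0,0,0,0,1,70,0,0,0,0,0,1,70,0,0,0,0,0,1,70,0,0,0,0,0,1,70,0,0,0,0,0,1,70]
}}

```text
time_s: 2.9
position: [516.4, 336.4, 213.7]
eef_rot: [-2.104, -2.333, -0.0]
wrist_force: [0.1, 0.2, -0.5]
gripper_width: 70.2
grasp_force: 0.0
```

>>> {"api": "drive_tool", "payload": {
  "plan": [0,0,0,0,0,1,70,0,0,0,0,0,1,70,0,0,0,0,0,1,70,0,0,0,0,0,1,70,0,0,0,0,0,1,70]
}}

```text
time_s: 3.4
position: [516.5, 336.5, 213.7]
eef_rot: [-2.477, -1.932, -0.0]
wrist_force: [0.3, 0.1, 0.9]
gripper_width: 70.3
grasp_force: 0.0
```

>>> {"api": "drive_tool", "payload": {
  "plan": [0,0,0,0,0,1,70,0,0,0,0,0,1,70,0,0,0,0,0,1,70,0,0,0,0,0,1,70,0,0,0,0,0,1,70]
}}

```text
time_s: 3.9
position: [516.4, 336.5, 213.7]
eef_rot: [-2.775, -1.473, 0.0]
wrist_force: [0.4, -0.3, -0.4]
gripper_width: 70.1
grasp_force: 0.0
```

```bash
cat >> h.py <<'E'
G=np.array([630.2,-120.9,105]); CR=chR(1.788)
def togo(P,R):
    "shift in the present tool axes and turn (tool axes), scaled"
    s=ctrl.observe(); T=Ro.from_rotvec(s["eef_rot"]).as_matrix(); p=np.array(s["position"])
    print("pos",p.round(1),"x",T[:,0].round(3),"z",T[:,2].round(3),"t",s["time_s"],"w",round(s["gripper_width"],1),"g",round(s["grasp_force"],1),"F",np.round(s["wrist_force"],1))
    print("shift",(T.T@(np.array(P)-p)/50).round(2),"turn",(np.rad2deg(Ro.from_matrix(T.T@R).as_rotvec())/4).round(2))
def down(yaw):
    x=np.array([np.cos(yaw),np.sin(yaw),0]); z=np.array([0,0,-1.]); return np.c_[x,np.cross(z,x),z]
E
python3 - <<'E'
from h import *
togo([577.5,353.5,48],down(0.9135)); print(np.round(ctrl.observe()["joints"],2))
im=viewer.camera("scene"); cv2.imwrite("pics/s1.png",cv2.resize(im[130:290,340:540],(750,600),interpolation=3)[:,:,::-1])
E
```

```text
pos [516.4 336.5 213.7] x [0.56  0.828 0.   ] z [-0.  0. -1.] t 3.9 w 70.1 g 0.0 F [ 0.4 -0.3 -0.4]
shift [0.97 0.82 3.31] turn [-0.  -0.   0.9]
[-0.89  0.6   0.48  1.54 -0.3   1.07 -0.94]
```

View pics/s1.png

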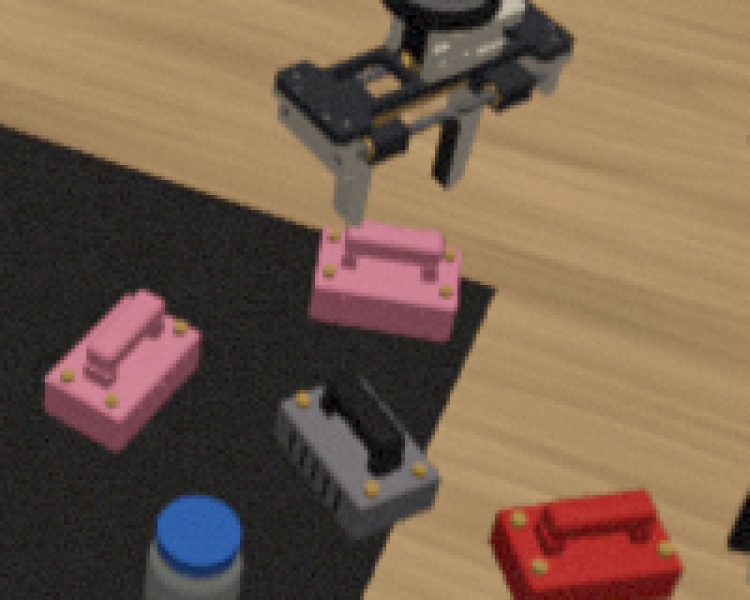

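The picture shows the grey unit with its handle centre at about scene (242,436), as projected, and the gripper hanging clear above. I go down over it.

>>> {"api": "drive_tool", "payload": {
  "plan": [0.48,0.41,0.3,0,0,0,70,0.49,0.41,0.5,0,0,0,70,0,0,0.8,0,0,0.9,70,0,0,0.4,0,0,0,70,0,0,0.2,0,0,0,70]
}}

```text
time_s: 4.45
position: [576.1, 353.2, 100.7]
eef_rot: [-2.817, -1.39, 0.008]
wrist_force: [-0.4, -0.2, -0.1]
gripper_width: 69.9
grasp_force: 0.0
```

Run:
```python
from h import *
togo([577.5,353.5,48],down(0.9135))
im=viewer.camera("scene"); print([(np.round(d["pixel"]).tolist(),round(d["p"],2)) for d in spotter.landmark_of("scene","unit_handle")], proj("scene",[577.5,353.5,65]))
cv2.imwrite("pics/s2.png",cv2.resize(im[180:280,380:500],(720,600),interpolation=3)[:,:,::-1])
```

```text
pos [576.1 353.2 100.7] x [ 0.608  0.794 -0.004] z [-0.004 -0.002 -1.   ] t 4.45 w 69.9 g 0.0 F [-0.4 -0.2 -0.1]
shift [0.03 0.02 1.05] turn [-0.03  0.06  0.05]
[([241.0, 438.0], 0.89), ([270.0, 499.0], 0.75), ([196.0, 446.0], 0.6), ([214.0, 374.0], 0.59)] [[239.40429398 435.86741223]]
```

View pics/s2.png

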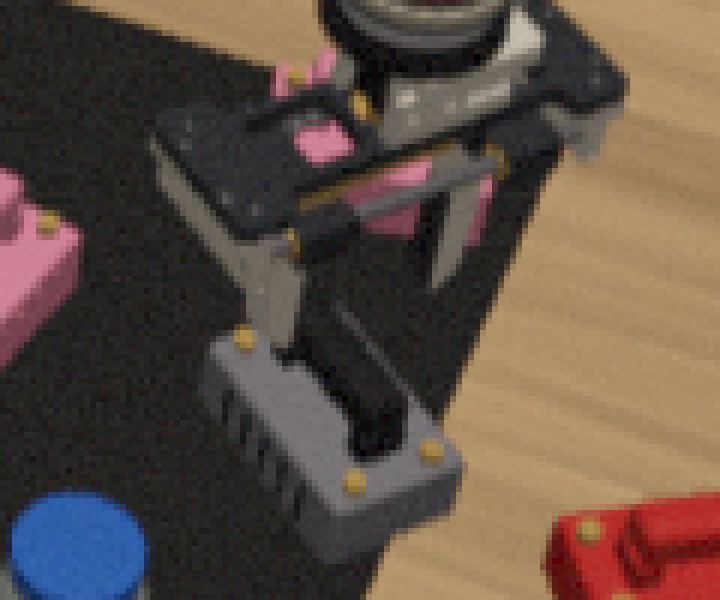

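The fingers' midpoint and the handle both read about 3 px right of the projection, so they are aligned with each other. I go down and grip.

>>> {"api": "drive_tool", "payload": {
  "plan": [0.03,0.02,0.4,0,0,0,70,0,0,0.4,0,0,0,70,0,0,0.25,0,0,0,70,0,0,0,0,0,0,70,0,0,0,0,0,0,70]
}}

```text
time_s: 5.05
position: [580.1, 354.6, 52.4]
eef_rot: [-2.818, -1.389, -0.003]
wrist_force: [-0.3, -0.1, -0.5]
gripper_width: 70.2
grasp_force: 0.0
```

>>> {"api": "drive_tool", "payload": {
  "plan": [0,0,0,0,0,0,10,0,0,0,0,0,0,10,0,0,0,0,0,0,10,0,0,0,0,0,0,10,0,0,0,0,0,0,10],
  "squeeze": 40
}}

```text
time_s: 5.55
position: [579.3, 354.3, 51.3]
eef_rot: [-2.818, -1.389, -0.0]
wrist_force: [-0.7, 0.2, 0.1]
gripper_width: 34.6
grasp_force: 0.0
```

>>> {"api": "drive_tool", "payload": {
  "plan": [0,0,0,0,0,0,10,0,0,0,0,0,0,10,0,0,0,0,0,0,10,0,0,0,0,0,0,10,0,0,0,0,0,0,10]
}}

```text
time_s: 6.05
position: [579.0, 354.4, 51.1]
eef_rot: [-2.817, -1.389, 0.001]
wrist_force: [-1.8, -0.8, 1.2]
gripper_width: 24.0
grasp_force: 40.0
```

>>> {"api": "drive_tool", "payload": {
  "plan": [0,0,-0.3,0,0,0,10,0,0,-0.7,0,0,0,10,0,0,-1,0,0,0,10,0,0,-1,0,0,0,10,0,0,-1,0,0,0,10]
}}

```text
time_s: 6.55
position: [578.8, 353.3, 252.8]
eef_rot: [2.818, 1.387, -0.002]
wrist_force: [1.0, 0.1, -4.8]
gripper_width: 23.9
grasp_force: 40.0
```

>>> {"api": "drive_tool", "payload": {
  "plan": [0,0,-0.8,0,0,-1,10,0,0,0,0,0,-1,10,0,0,0,0,0,-1,10,0,0,0,0,0,-1,10,0,0,0,0,0,-1,10]
}}

```text
time_s: 7.05
position: [578.8, 353.2, 290.7]
eef_rot: [2.532, 1.859, -0.004]
wrist_force: [-0.3, 0.4, -5.1]
gripper_width: 23.8
grasp_force: 40.0
```

>>> {"api": "drive_tool", "payload": {
  "plan": [0,0,0,0,0,-1,10,0,0,0,0,0,-1,10,0,0,0,0,0,-1,10,0,0,0,0,0,-1,10,0,0,0,0,0,-1,10]
}}

```text
time_s: 7.55
position: [578.9, 353.1, 290.5]
eef_rot: [2.171, 2.27, -0.004]
wrist_force: [-0.0, 0.9, -4.3]
gripper_width: 23.7
grasp_force: 40.0
```

>>> {"api": "drive_tool", "payload": {
  "plan": [0,0,0,0,0,-1,10,0,0,0,0,0,-1,10,0,0,0,0,0,-0.5,10,0,0,0,0,0,0,10,0,0,0,0,0,0,10]
}}

```text
time_s: 8.05
position: [579.2, 353.5, 290.7]
eef_rot: [1.969, 2.448, -0.002]
wrist_force: [-0.1, -0.2, -5.2]
gripper_width: 23.9
grasp_force: 40.0
```

```bash
cat >> h.py <<'E'
PR=np.c_[CR[:,0],-CR[:,1],-CR[:,2]]
def place(x,z,y=0): return G+CR@[x,y,z-13.9]   # TCP with handle at chute (x,y,z)
E
python3 - <<'E'
from h import *
p=place(75,130); print(p, place(72,66))
togo(np.r_[p[:2],p[2]],PR); print(np.round(ctrl.observe()["joints"],2))
E
```

```text
[ 627.67532858 -109.45984598  242.72058274] [621.77120665 -82.70624002 184.80352211]
pos [579.2 353.5 290.7] x [-0.214  0.977 -0.001] z [-0.001 -0.001 -1.   ] t 8.05 w 23.9 g 40.0 F [-0.1 -0.2 -5.2]
shift [-9.25 -1.04  0.97] turn [-0.01  7.02 -0.02]
[-0.72  0.63  0.28  1.22 -0.17  1.32 -0.23]
```

>>> {"api": "drive_tool", "payload": {
  "plan": [-0.5,-0.1,0,0,0,0,10,-0.9,-0.1,0,0,0,0,10,-0.95,-0.1,0,0,0,0,10,-0.95,-0.1,0,0,0,0,10,-0.95,-0.1,0,0,0,0,10]
}}

```text
time_s: 8.55
position: [600.6, 139.2, 291.3]
eef_rot: [1.968, 2.448, -0.001]
wrist_force: [0.8, -1.5, -4.6]
gripper_width: 23.8
grasp_force: 40.0
```

>>> {"api": "drive_tool", "payload": {
  "plan": [-0.95,-0.1,0,0,0,0,10,-0.95,-0.1,0,0,0,0,10,-0.95,-0.1,0,0,0,0,10,-0.95,-0.1,0,0,0,0,10,-0.8,-0.1,0,0,0,0,10]
}}

```text
time_s: 9.05
position: [625.6, -92.5, 291.4]
eef_rot: [1.97, 2.445, -0.003]
wrist_force: [0.2, 0.0, -4.4]
gripper_width: 23.8
grasp_force: 40.0
```

>>> {"api": "drive_tool", "payload": {
  "plan": [-0.4,0,0,0,0,0,10,0,0,0,0,1,0,10,0,0,0,0,1,0,10,0,0,0,0,1,0,10,0,0,0,0,1,0,10]
}}

```text
time_s: 9.55
position: [630.3, -109.1, 291.3]
eef_rot: [-1.825, -2.27, -0.257]
wrist_force: [0.0, -0.4, -5.4]
gripper_width: 24.1
grasp_force: 40.0
```

>>> {"api": "drive_tool", "payload": {
  "plan": [0,0,0,0,1,0,10,0,0,0,0,1,0,10,0,0,0,0,1,0,10,0,0,0,0,0,0,10,0,0,0,0,0,0,10]
}}

```text
time_s: 10.05
position: [630.4, -109.2, 290.6]
eef_rot: [-1.712, -2.128, -0.423]
wrist_force: [-0.1, -0.4, -4.3]
gripper_width: 24.0
grasp_force: 40.0
```

Run:
```python
from h import *
togo(place(75,90),PR)
for c in ("top","scene"):
    im=viewer.camera(c)
    for n in ("unit_handle","chute_gate","lid_top"): print(c,n,[(np.round(d["pixel"]).tolist(),round(d["p"],2)) for d in spotter.landmark_of(c,n)][:3])
    if c=="scene": cv2.imwrite("pics/s3.png",cv2.resize(im[80:260,200:416],(720,600),interpolation=3)[:,:,::-1])
s=ctrl.observe(); T=Ro.from_rotvec(s["eef_rot"]).as_matrix(); h=np.array(s["position"])-T[:,2]*13.9
print("handle",h,"in chute",CR.T@(h-G),proj("top",h),proj("scene",h))
```

```text
pos [ 630.4 -109.2  290.6] x [-0.189  0.864  0.467] z [-0.101  0.456 -0.884] t 10.05 w 24.0 g 40.0 F [-0.1 -0.4 -4.3]
shift [-0.44 -0.05  1.65] turn [-0.    0.04 -0.02]
top unit_handle [([186.0, 401.0], 0.9), ([212.0, 289.0], 0.84), ([206.0, 174.0], 0.67)]
top chute_gate [([191.0, 388.0], 0.89)]
top lid_top [([185.0, 428.0], 0.75)]
scene unit_handle [([266.0, 498.0], 0.93), ([194.0, 446.0], 0.8), ([131.0, 268.0], 0.59)]
scene chute_gate [([186.0, 273.0], 0.88)]
scene lid_top [([165.0, 236.0], 0.88)]
handle [ 631.77490588 -114.05791019  303.8063874 ] in chute [ 98.93354183  -3.01237099 172.55826295] [[185.4095229 400.3245384]] [[131.69378606 267.45599645]]
```

View pics/s3.png

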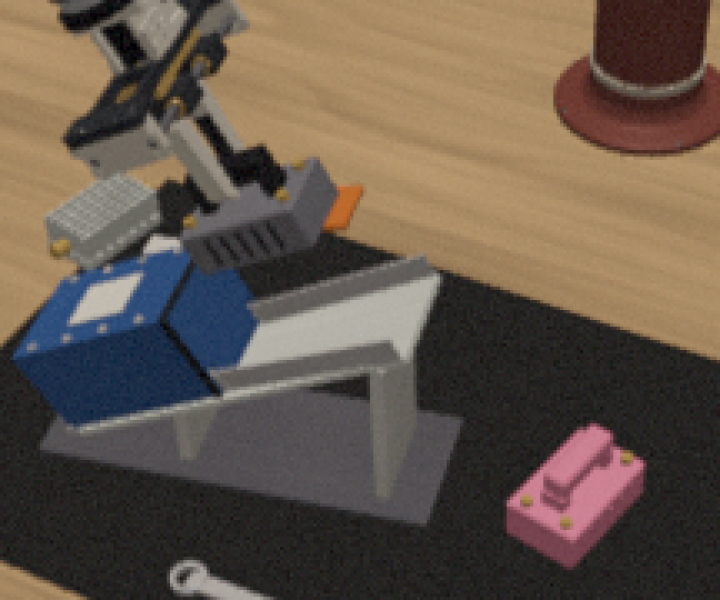

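The picture shows the unit held parallel above the chute, in line between the cheeks, with the lid shut. I lower it.

>>> {"api": "drive_tool", "payload": {
  "plan": [-0.1,-0.05,0.3,0,0,0,10,-0.1,0,0.5,0,0,0,10,-0.14,0,0.5,0,0,0,10,0,0,0.35,0,0,0,10,0,0,0.1,0,0,0,10]
}}

```text
time_s: 10.95
position: [621.1, -81.5, 204.1]
eef_rot: [-1.705, -2.125, -0.424]
wrist_force: [0.6, 0.4, -5.2]
gripper_width: 23.4
grasp_force: 40.0
```

>>> {"api": "drive_tool", "payload": {
  "plan": [0,0,0.05,0,0,0,10,0,0,0.05,0,0,0,10,0,0,0.04,0,0,0,10,0,0,0.04,0,0,0,10,0,0,0.04,0,0,0,10]
}}

```text
time_s: 11.45
position: [621.4, -78.5, 196.5]
eef_rot: [-1.71, -2.128, -0.427]
wrist_force: [-0.1, -0.3, -5.0]
gripper_width: 23.9
grasp_force: 40.0
```

Run:
```python
from h import *
togo(place(80,66),PR)
```

```text
pos [621.4 -78.5 196.5] x [-0.191  0.862  0.469] z [-0.1    0.458 -0.883] t 11.45 w 23.9 g 40.0 F [-0.1 -0.3 -5. ]
shift [-0.02 -0.01  0.17] turn [0.01 0.01 0.01]
```

>>> {"api": "drive_tool", "payload": {
  "plan": [0,0,0.04,0,0,0,10,0,0,0.04,0,0,0,10,0,0,0.04,0,0,0,10,0,0,0.03,0,0,0,10,0,0,0,0,0,0,10]
}}

```text
time_s: 11.95
position: [620.2, -74.5, 189.3]
eef_rot: [-1.708, -2.127, -0.426]
wrist_force: [-0.7, -0.0, -4.1]
gripper_width: 23.6
grasp_force: 40.0
```

>>> {"api": "drive_tool", "payload": {
  "plan": [0,0,0.02,0,0,0,10,0,0,0.02,0,0,0,10,0,0,0.02,0,0,0,10,0,0,0,0,0,0,10,0,0,0,0,0,0,10]
}}

```text
time_s: 12.45
position: [620.1, -73.4, 186.9]
eef_rot: [-1.709, -2.128, -0.426]
wrist_force: [-0.1, 0.1, -5.3]
gripper_width: 23.7
grasp_force: 40.0
```

Run:
```python
from h import *
togo(place(80,66),PR)
```

```text
pos [620.1 -73.4 186.9] x [-0.191  0.862  0.469] z [-0.101  0.458 -0.883] t 12.45 w 23.7 g 40.0 F [-0.1  0.1 -5.3]
shift [-0.03 -0.01 -0.05] turn [-0.  0.  0.]
```

>>> {"api": "drive_tool", "payload": {
  "plan": [0,0,0.03,0,0,0,10,0,0,0.03,0,0,0,10,0,0,0,0,0,0,10,0,0,0,0,0,0,10,0,0,0,0,0,0,10]
}}

```text
time_s: 12.95
position: [620.3, -73.4, 186.4]
eef_rot: [-1.711, -2.13, -0.427]
wrist_force: [-0.8, -3.9, 5.9]
gripper_width: 23.8
grasp_force: 40.0
```

>>> {"api": "drive_tool", "payload": {
  "plan": [0,0,0.03,0,0,0,10,0,0,0.03,0,0,0,10,0,0,0,0,0,0,10,0,0,0,0,0,0,10,0,0,0,0,0,0,10]
}}

```text
time_s: 13.45
position: [620.6, -73.5, 186.2]
eef_rot: [-1.713, -2.132, -0.429]
wrist_force: [-1.4, -6.9, 14.2]
gripper_width: 23.6
grasp_force: 40.0
```

The unit is on the floor, with about 20 N of press. I ease off a little and let go.

>>> {"api": "drive_tool", "payload": {
  "plan": [0,0,-0.04,0,0,0,10,0,0,0,0,0,0,10,0,0,0,0,0,0,65,0,0,0,0,0,0,65,0,0,0,0,0,0,65]
}}

```text
time_s: 13.95
position: [619.6, -70.3, 183.1]
eef_rot: [-1.707, -2.127, -0.427]
wrist_force: [-0.0, -0.1, -0.7]
gripper_width: 43.2
grasp_force: 0.0
```

>>> {"api": "drive_tool", "payload": {
  "plan": [0,0,0,0,0,0,65,0,0,0,0,0,0,65,0,0,-0.2,0,0,0,65,0,0,-0.5,0,0,0,65,0,0,-0.8,0,0,0,65]
}}

```text
time_s: 14.45
position: [626.3, -104.7, 249.1]
eef_rot: [-1.705, -2.125, -0.424]
wrist_force: [1.2, -0.0, 0.3]
gripper_width: 64.9
grasp_force: 0.0
```

>>> {"api": "drive_tool", "payload": {
  "plan": [0,0,-0.9,0,0,0,65,0,0,-0.3,0,-1,0,65,0,0,0,0,-1,0,65,0,0,0,0,-1,0,65,0,0,0,0,-1,0,65]
}}

```text
time_s: 14.95
position: [633.6, -134.2, 303.7]
eef_rot: [-1.864, -2.319, -0.194]
wrist_force: [-0.0, -0.3, 0.0]
gripper_width: 64.8
grasp_force: 0.0
```

Run:
```python
from h import *
togo([477,-124,230],down(1.788-np.pi/2))
for c in ("top","scene"):
    im=viewer.camera(c); cv2.imwrite(f"pics/{c}4.png",cv2.resize(im[80:260,200:416] if c=="scene" else im[150:275,310:470],(720,600),interpolation=3)[:,:,::-1])
    for n in ("unit_handle","chute_gate","lid_top","lever_pad"): print(c,n,[(np.round(d["pixel"]).tolist(),round(d["p"],2)) for d in spotter.landmark_of(c,n)][:3])
    print(proj(c,G+CR@[57,0,65]))
```

```text
pos [ 633.6 -134.2  303.7] x [-0.211  0.956  0.205] z [-0.043  0.2   -0.979] t 14.95 w 64.8 g 0.0 F [-0.  -0.3  0. ]
shift [ 0.55 -3.02  1.62] turn [-2.3  -2.33 22.41]
top unit_handle [([212.0, 289.0], 0.96), ([272.0, 238.0], 0.89), ([209.0, 173.0], 0.79)]
top chute_gate [([191.0, 389.0], 0.72)]
top lid_top [([185.0, 429.0], 0.79)]
top lever_pad [([248.0, 397.0], 0.74)]
[[191.74481709 387.54637705]]
scene unit_handle [([166.0, 276.0], 0.97), ([267.0, 494.0], 0.95), ([193.0, 447.0], 0.67)]
scene chute_gate [([185.0, 273.0], 0.77)]
scene lid_top [([170.0, 232.0], 0.89)]
scene lever_pad [([143.0, 292.0], 0.86)]
[[165.061538   276.67218056]]
```

View pics/scene4.png

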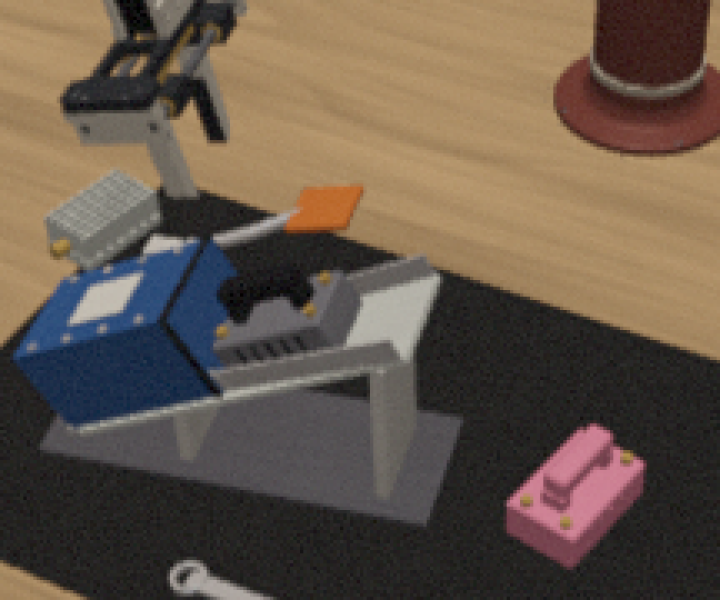

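The picture shows the unit lying between the cheeks against the shut lid, handle at scene (166,276) where x=57 was expected, and the pad free at (143,292). I turn and go over to the pad.

>>> {"api": "drive_tool", "payload": {
  "plan": [0,-0.6,0,0,-1,0,0,0,-0.6,0,0,-1,0,0,0,-0.6,0,0,-1,0,0,0,-0.6,0,0,0,1,0,0,-0.6,0,0,0,1,0]
}}

```text
time_s: 15.95
position: [485.3, -163.8, 302.7]
eef_rot: [2.136, 2.304, 0.0]
wrist_force: [-0.2, -0.3, -0.6]
gripper_width: 29.7
grasp_force: 0.0
```

>>> {"api": "drive_tool", "payload": {
  "plan": [0,0,0,0,0,1,0,0,0,0,0,0,1,0,0,0,0,0,0,1,0,0,0,0,0,0,1,0,0,0,0,0,0,1,0]
}}

```text
time_s: 16.45
position: [486.4, -164.1, 302.6]
eef_rot: [-2.505, -1.896, -0.0]
wrist_force: [1.0, -0.3, -0.1]
gripper_width: 0.9
grasp_force: 0.0
```

>>> {"api": "drive_tool", "payload": {
  "plan": [0,0,0,0,0,1,0,0,0,0,0,0,1,0,0,0,0,0,0,1,0,0,0,0,0,0,1,0,0,0,0,0,0,1,0]
}}

```text
time_s: 16.95
position: [486.4, -164.1, 302.6]
eef_rot: [-2.796, -1.432, 0.0]
wrist_force: [0.2, 0.3, 0.2]
gripper_width: 0.4
grasp_force: 0.0
```

>>> {"api": "drive_tool", "payload": {
  "plan": [0,0,0,0,0,1,0,0,0,0,0,0,1,0,0,0,0,0,0,1,0,0,0,0,0,0,1,0,0,0,0,0,0,1,0]
}}

```text
time_s: 17.45
position: [486.5, -164.0, 302.6]
eef_rot: [-3.002, -0.925, 0.0]
wrist_force: [0.1, -0.5, 0.2]
gripper_width: 0.4
grasp_force: 0.0
```

>>> {"api": "drive_tool", "payload": {
  "plan": [0,0,0,0,0,1,0,0,0,0,0,0,1,0,0,0,0,0,0,1,0,0,0,0,0,0,1,0,0,0,0,0,0,1,0]
}}

```text
time_s: 17.95
position: [486.5, -164.0, 302.6]
eef_rot: [-3.117, -0.39, 0.0]
wrist_force: [-1.1, 0.3, 1.2]
gripper_width: 0.7
grasp_force: 0.0
```

Run:
```python
from h import *
togo([477,-124,200],down(1.788-np.pi/2)); print(np.round(ctrl.observe()["joints"],2))
viewer.camera("top");viewer.camera("scene")
m=spotter.masks_of("top","lever_pad")[0]; print(m["pixel"],m["p"],onz("top",m["pixel"],160))
```

```text
pos [ 486.5 -164.   302.6] x [ 0.969  0.246 -0.   ] z [-0.  0. -1.] t 17.95 w 0.7 g 0.0 F [-1.1  0.3  1.2]
shift [ 0.01 -0.82  2.05] turn [-0.    0.    0.45]
[-0.21  0.38  0.72  1.69 -0.27  1.17 -0.74]
[239.3, 397.1] 0.82 [ 496.10276892 -131.63963983  160.        ]
```

>>> {"api": "drive_tool", "payload": {
  "plan": [0,-0.42,0.2,0,0,0.45,0,0,-0.4,0.6,0,0,0,0,0,0,0.8,0,0,0,0,0,0,0.6,0,0,0,0,0,0,0.3,0,0,0,0]
}}

```text
time_s: 18.6
position: [475.4, -123.0, 175.2]
eef_rot: [-3.12, -0.349, 0.006]
wrist_force: [0.1, 0.1, 0.3]
gripper_width: 0.5
grasp_force: 0.0
```

Run:
```python
from h import *
togo([477,-124,160],down(1.788-np.pi/2))
a=viewer.camera("scene");b=viewer.camera("top")
o=np.hstack([cv2.resize(a[80:230,200:350],(400,400),interpolation=3),cv2.resize(b[170:290,330:450],(400,400),interpolation=3)])
cv2.imwrite("pics/p5.png",o[:,:,::-1])
```

```text
pos [ 475.4 -123.   175.2] x [ 0.975  0.221 -0.004] z [-0.004  0.001 -1.   ] t 18.6 w 0.5 g 0.0 F [0.1 0.1 0.3]
shift [0.03 0.03 0.3 ] turn [-0.03  0.05  0.08]
```

View pics/p5.png

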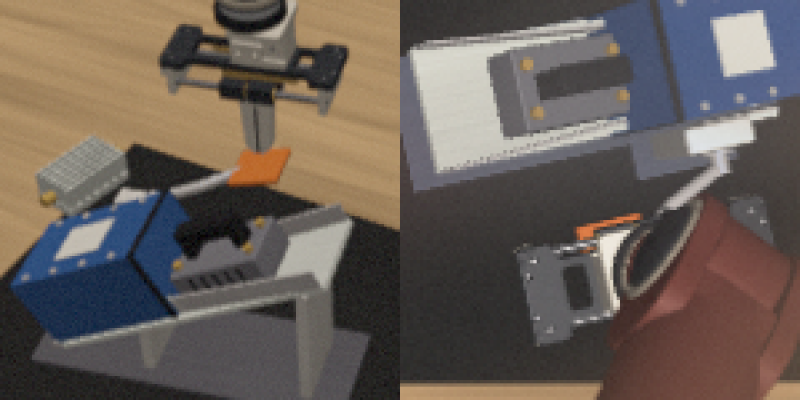

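The picture shows the closed fingertips just above the pad's middle, the gripper body clear of the box. I press down.

>>> {"api": "drive_tool", "payload": {
  "plan": [0,0,0.2,0,0,0,0,0,0,0.12,0,0,0,0,0,0,0.12,0,0,0,0,0,0,0.12,0,0,0,0,0,0,0.12,0,0,0,0]
}}

```text
time_s: 19.2
position: [477.3, -122.5, 144.1]
eef_rot: [-3.119, -0.348, -0.002]
wrist_force: [-0.6, 2.8, 5.9]
gripper_width: 0.4
grasp_force: 2.6
```

>>> {"api": "drive_tool", "payload": {
  "plan": [0,0,0.14,0,0,0,0,0,0,0.14,0,0,0,0,0,0,0.14,0,0,0,0,0,0,0.14,0,0,0,0,0,0,0.06,0,0,0,0]
}}

```text
time_s: 19.7
position: [477.5, -123.1, 112.5]
eef_rot: [-3.121, -0.348, -0.002]
wrist_force: [-0.0, 3.1, 5.0]
gripper_width: 1.0
grasp_force: 2.8
```

>>> {"api": "drive_tool", "payload": {
  "plan": [0,0,0,0,0,0,0,0,0,0,0,0,0,0,0,0,0,0,0,0,0,0,0,0,0,0,0,0,0,0,0,0,0,0,0]
}}

```text
time_s: 20.2
position: [477.3, -123.6, 112.8]
eef_rot: [-3.122, -0.347, -0.001]
wrist_force: [1.3, 5.0, 5.9]
gripper_width: 0.3
grasp_force: 2.7
```

Run:
```python
from h import *
togo([477,-124,102],down(1.788-np.pi/2))
a=viewer.camera("scene");b=viewer.camera("top")
print([(d["pixel"],d["p"]) for d in spotter.landmark_of("scene","unit_handle")[:4]],proj("scene",G+CR@[-102,0,65]))
o=np.hstack([cv2.resize(a[80:230,200:350],(400,400),interpolation=3),cv2.resize(b[170:290,330:450],(400,400),interpolation=3)])
cv2.imwrite("pics/p6.png",o[:,:,::-1])
```

```text
pos [ 477.3 -123.6  112.8] x [0.976 0.22  0.001] z [ 0.001  0.    -1.   ] t 20.2 w 0.3 g 2.7 F [1.3 5.  5.9]
shift [-0.01  0.01  0.22] turn [-0.   -0.01  0.06]
[([213.5, 373.2], 0.89), ([269.3, 497.0], 0.89), ([195.7, 446.5], 0.88), ([177.5, 235.5], 0.66)] [[176.57573566 232.96083647]]
```

View pics/p6.png

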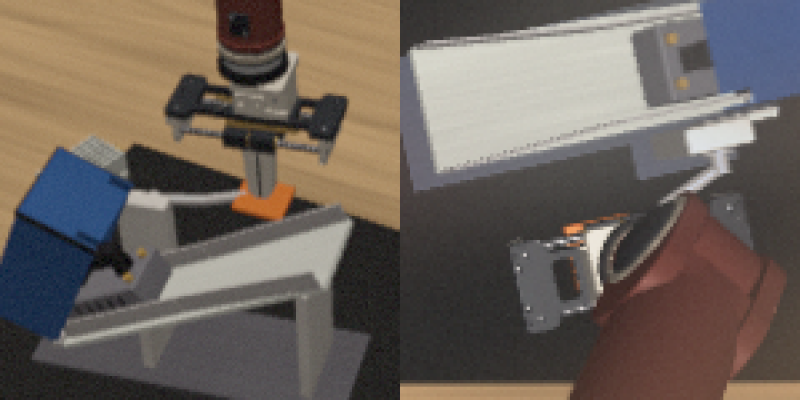

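>>> {"api": "drive_tool", "payload": {
  "plan": [0,0,0.1,0,0,0,0,0,0,0.06,0,0,0,0,0,0,0,0,0,0,0,0,0,0,0,0,0,0,0,0,0,0,0,0,0]
}}

```text
time_s: 20.85
position: [477.3, -125.0, 105.0]
eef_rot: [3.121, 0.345, 0.002]
wrist_force: [2.4, 3.1, 5.4]
gripper_width: 0.3
grasp_force: 2.7
```

Run:
```python
from h import *
a=viewer.camera("scene");b=viewer.camera("top")
print(np.round(ctrl.observe()["position"],1),[(d["pixel"],d["p"]) for d in spotter.landmark_of("scene","unit_handle")[:4]])
for x in (-47,-37): print(x,proj("top",(G+(CR@np.array([[x,-35,40],[x,35,40]]).T).T)).round(1).tolist(), proj("scene",(G+(CR@np.array([[x,-35,40],[x,35,40],[x,35,0]]).T).T)).round(1).tolist())
b0=cv2.imread("pics/p6.png")[:,400:]; c=cv2.resize(b[170:290,330:450],(400,400),interpolation=3)[:,:,::-1]
print("change near unit", np.abs(c.astype(int)-b0)[20:110,220:320].mean())
o=np.hstack([cv2.resize(a[120:200,200:280],(400,400),interpolation=3),cv2.resize(b[165:215,380:430],(400,400),interpolation=3)])
cv2.imwrite("pics/p7.png",o[:,:,::-1])
```

```text
[ 477.3 -125.   105. ] [([217.4, 374.5], 0.93), ([177.7, 233.7], 0.88), ([193.6, 445.3], 0.8), ([266.6, 496.7], 0.77)]
-47 [[176.2, 407.5], [199.6, 413.0]] [[187.4, 247.9], [171.1, 256.6], [180.9, 264.0]]
-37 [[176.6, 404.9], [200.2, 410.5]] [[186.7, 250.6], [170.4, 259.3], [180.3, 266.6]]
change near unit 3.188111111111111
```

View pics/p7.png

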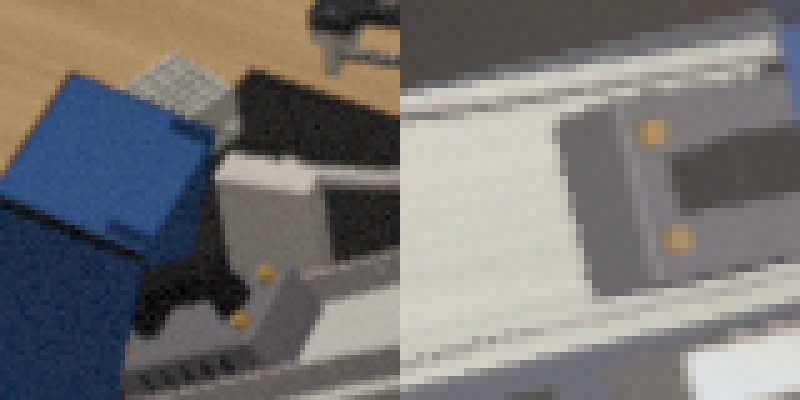

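The picture shows the unit's upper top edge at top (178,407.5) and (200.6,412), right where fully home is predicted, with the lid up and the unit at rest. I ease the lever up slowly.

>>> {"api": "drive_tool", "payload": {
  "plan": [0,0,-0.04,0,0,0,0,0,0,-0.07,0,0,0,0,0,0,-0.07,0,0,0,0,0,0,-0.07,0,0,0,0,0,0,-0.07,0,0,0,0]
}}

```text
time_s: 21.5
position: [476.8, -123.5, 120.9]
eef_rot: [-3.122, -0.347, 0.0]
wrist_force: [1.5, 3.5, 4.9]
gripper_width: 0.0
grasp_force: 2.4
```

>>> {"api": "drive_tool", "payload": {
  "plan": [0,0,-0.07,0,0,0,0,0,0,-0.07,0,0,0,0,0,0,-0.07,0,0,0,0,0,0,-0.07,0,0,0,0,0,0,-0.07,0,0,0,0]
}}

```text
time_s: 22.0
position: [476.7, -124.6, 138.4]
eef_rot: [3.121, 0.346, -0.0]
wrist_force: [0.3, 1.4, 4.4]
gripper_width: -0.1
grasp_force: 2.1
```

>>> {"api": "drive_tool", "payload": {
  "plan": [0,0,-0.07,0,0,0,0,0,0,-0.07,0,0,0,0,0,0,-0.07,0,0,0,0,0,0,-0.07,0,0,0,0,0,0,-0.07,0,0,0,0]
}}

```text
time_s: 22.5
position: [476.9, -125.8, 156.1]
eef_rot: [3.12, 0.344, 0.001]
wrist_force: [0.5, -3.2, 3.5]
gripper_width: 0.5
grasp_force: 2.0
```

>>> {"api": "drive_tool", "payload": {
  "plan": [0,0,-0.07,0,0,0,0,0,0,-0.07,0,0,0,0,0,0,-0.07,0,0,0,0,0,0,-0.07,0,0,0,0,0,0,-0.07,0,0,0,0]
}}

```text
time_s: 23.0
position: [476.5, -123.2, 173.0]
eef_rot: [-3.121, -0.347, 0.002]
wrist_force: [1.1, -0.8, 1.2]
gripper_width: 0.6
grasp_force: 0.0
```

>>> {"api": "drive_tool", "payload": {
  "plan": [0,0,-0.2,0,0,0,0,0,0,-0.5,0,0,0,0,0,0,-0.5,0,0,0,0,0,0,-0.5,0,0,0,0,0,0,0,0,0,0,0]
}}

```text
time_s: 23.5
position: [478.8, -125.0, 261.7]
eef_rot: [3.12, 0.346, 0.011]
wrist_force: [0.3, -0.7, 0.8]
gripper_width: 0.6
grasp_force: 0.0
```

Run:
```python
from h import *
print({k:np.round(v,1).tolist() for k,v in ctrl.observe().items() if k in("time_s","position","wrist_force")})
a=viewer.camera("scene");b=viewer.camera("top")
o=np.hstack([cv2.resize(a[80:230,200:350],(400,400),interpolation=3),cv2.resize(b[130:290,330:490],(400,400),interpolation=3)])
cv2.imwrite("pics/p8.png",o[:,:,::-1])
print([(d["pixel"],d["p"]) for d in spotter.landmark_of("scene","lid_top")])
```

```text
{'time_s': 23.5, 'position': [478.8, -125.0, 261.7], 'wrist_force': [0.3, -0.7, 0.8]}
[([165.4, 233.2], 0.73)]
```

View pics/p8.png

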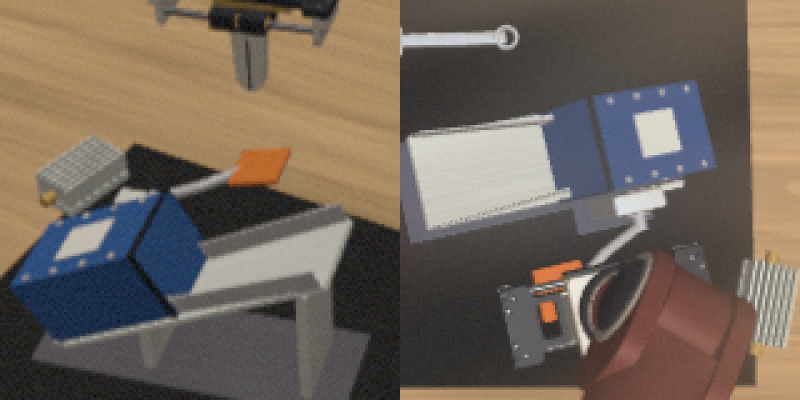

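The lid is shut, with its top at scene (165,233) as at the start. The unit is inside and the gripper is clear, so I hand in.

```bash
python3 -c "
from bench import job
print(job.close_job())"
```

```text
the job is handed in; nothing more can be done
None
```

The job is handed in, with no verdict returned: the grey unit was measured home at the end stop before the lid closed, the lid was eased shut with the lever up, and the robot was clear of everything at about 23.5 s.

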